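# Seat the spotting mask on its locating pins

## Task

On the spotting fixture, take the perforated plate that also has a large hole near each end (not the one without them) by its upright grip, and slide it off its ledge over the middle of the fixture until both large holes drop over the two pins and it lies flat, fully down and square over the white tile. Slide it rather than lift it: never raise it more than about 2 cm above the ledge. Let go of it and leave the other plate where it lies.

Things in the scene. Friction and masses are not known exactly. Their poses are not given: they have to be found in the camera images.
- fixture: Fixed spotting fixture on the bench, 150 mm (x) by 278 mm (y), origin at the centre of its underside, z up. At each y end is a flat black ledge, 84 mm wide, centred at y = +97 and -97 mm, top at z = 36 mm. Between them is a 110 mm wide nest with a white six-well tile and two pins.
- nest (a point): Centre of the nest, 20 mm above the fixture's underside, at the height of the two seats; axes as the fixture's. The tile's top is 1 mm lower. From the seats at x = +50 and -50 mm, y = 0 rise steel pins 15 mm tall, 14 mm across at the foot, tapering to 6 mm; tips 1 mm below the ledges. The seated mask's origin is here, either way round, with some 6 mm of play.
- mask: Loose aluminium plate 140 (x) by 72 (y) by 5 mm, about 0.2 kg, six 12 mm openings and a 26 mm hole near each end (x = +50, -50, y = 0). Origin at the centre of its underside, z up. A black upright bar on its centre is the grip: 56 mm along x, 10 mm thick in y, top at z = 41 mm. Starts flat on either ledge, x within 6 degrees of the fixture's x.
- spare: The other plate: same size, six openings, bar and origin as the mask, but no large holes near its ends. It lies on the other ledge and stays there.

How it is judged:
By the outcome, as a careful person would: the job done as asked, in the order asked, and still so for the second after the job is handed in, with the robot touching nothing.
It also fails if it takes over 40 s, if anything falls off the work surface, if the arm or the gripper's body presses on something with over 40 N, if the wrist force passes 120 N, or if a joint passes its speed limit or range.

## Robot

A 6-joint arm with a two-finger parallel gripper is mounted at the origin on a cart in front of the work surface, level with it; the furniture and walls round the work are solid. World frame = base frame: x ahead of the robot, y to its left, z up, the work surface at z = 0. Lengths are in m, angles in rad, forces in N, time in s.
With the tool pointing down it reaches from about 0.35 to 0.975 m from the base axis. Payload 4.9 kg.
Tool frame: the origin (TCP) lies midway between the tips of the shut fingers; the grasp point (between the pads) lies 19 mm behind it; z points along the fingers, y is the line along which they close (so a half turn about z gives the same grasp; the last joint's range is limited). The gripper opens to 85 mm and grips with 20 to 120 N. Pads are 22 mm wide; open, the fingers measure 114 mm over their backs; the gripper's body (76 mm by 85 mm) begins 54 mm behind the grasp point. The pads swing forward as they close: fully open they stand 13 mm farther back than shut.
Start: joints at [-1.24, 0.053, 1.613, -0, 1.476, -0.119], TCP at [0.272, -0.563, 0.231] pointing down, gripper open.
Joint ranges: [-3.01, 3.01], [-1.01, 2.22], [0.06, 2.58], [-1.02, 4.17], [0.09, 2.62], [-3.14, 3.14]. Speed limits (rad/s): [2.57, 2.57, 3.14, 3.14, 3.14, 3.14].

## Interface

Orientations are given as a rotation vector (axis times angle).
In Python, from station import ctrl gives the robot as it stands.
- The arm moves only by the tool step_arm, never from a script. Its argument "targets" is a list of rows, each an object with "travel": the shift along the world's x, y, z as a fraction of full scale, a list of three; "angular": the turn, a rotation vector about the world's x, y, z as a fraction of full scale, a list of three; "gripper": the opening, from 0 (shut) to 1 (fully open). In form: [{"travel": [x, y, z], "angular": [rx, ry, rz], "gripper": gripper}, ...]. A call has 1 to 10 rows; each row is the pose to reach, as a shift and turn from the pose commanded when the call began; what a row does not reach only later rows make up. Full scale, the value 1, is 0.6 m for a shift and pi/4 rad for a turn. A row lasts 1/10 s, in which the tool goes at most 50 mm and 8.59 degrees, less where a joint would pass 70% of its speed; a pose out of reach is approached as far as the arm can. A call with a number of a shift or a turn outside -1 to 1 is refused whole. A call with a gripper value outside its range is refused whole. The fingers move at their own pace and stop on an object; "squeeze" is the grip in N (left out, the last holds). Time passes only in rows, so rows that repeat a pose let the fingers close. It gives the time, the measured TCP pose, the force, the opening and the grip force at its end, in the units of the state.
- ctrl.get_obs(): the state, without advancing time (a new reading comes with each control period).
- ctrl.get_image(name): name is "scene" or "side" or "wrist"; returns a dict with "img" (420x560x3 uint8, red, green, blue), "fx", "fy", "cx", "cy" (pixels), "rvec" (rotation vector, rad) and "tvec" (3), from world to camera coordinates, as OpenCV has them. Camera axes: x right, y down, z forward; pixel columns grow to the right and rows downward; lengths in m; the calibration is good to about 2 mm. A picture is of the moment at which its call begins. There is no depth.
- ctrl.finish_job(): hands the job in; it is judged then, once.
The state is a dict: "t": time; "q": joint angles; "dq": joint speeds; "effort": joint torques, N m; "tool_pos": TCP position; "tool_rot": TCP orientation; "contact_force": force on the tool from outside, world axes, zero at the start; "wrist_torque": the same for the moment, N m; "opening": finger opening in m; "grip_force": force on a finger pad.
Only numpy, scipy, OpenCV 4.12 (cv2) and the standard library are available. Lean on these libraries where they do the work, as an engineer would, in place of code of your own. Each camera call takes 0.05 s, during which the arm holds its last target. There are 200 camera calls.

## Working session

There is one attempt and no reset: what is moved stays moved. The work goes in short steps, Python scripts to look and compute and a tool call to move; the robot and the scene stay as the last step left them, time stands still between calls to the robot, and variables do not carry over. Pictures are saved under pics/ and viewed, at most 10 in all, crops included, and the job is handed in when it is done.

Besides the shell and the picture viewer there is one more tool, called by a JSON object that holds its "method" and its "body", one argument or row to a line. step_arm: Moves the arm, as the interface text tells. Its arguments: {"type":"object","properties":{"targets":{"type":"array"},"squeeze":{"type":"number"}},"required":["targets"]}

```bash
mkdir -p pics
python3 - <<'E'
from station import ctrl
import cv2,numpy as np
o=ctrl.get_obs();print(o['t'],o['tool_pos'],o['tool_rot'],o['opening'],o['contact_force'])
for n in ['scene','side']:
    d=ctrl.get_image(n);np.savez(f'pics/{n}0.npz',**d)
    cv2.imwrite(f'pics/{n}0.png',d['img'][:,:,::-1]);print(n,d['fx'],d['cx'],d['cy'],d['rvec'],d['tvec'])
E
```

```text
0.0 [ 0.27150935 -0.56225636  0.23006695] [-3.06050333e+00 -7.00081169e-01  3.89599944e-04] 0.08508865383325497 [-0.08272607 -0.13512512  0.47552703]
scene 474.475896534527 276.48066812798385 212.47129555409936 [ 0.8964156  -2.51008017  1.0632734 ] [0.41446025 0.24197396 0.72671471]
side 443.1722801469292 274.6485121167407 208.6828625826974 [ 0.09802508 -2.70682913  1.54608715] [0.46445501 0.03649952 0.87942344]
```

View pics/scene0.png

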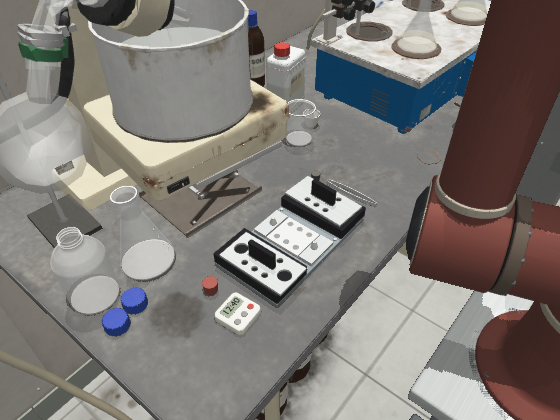

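View pics/side0.png

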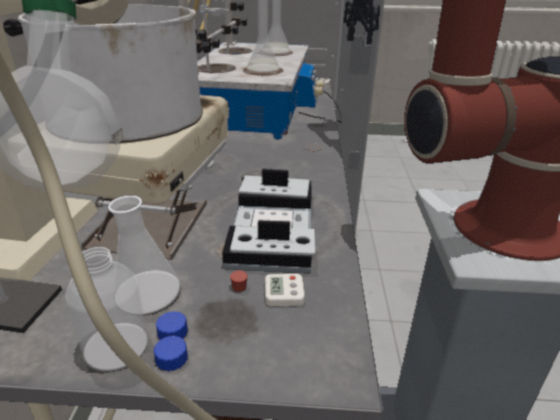

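The mask with two large holes is the near plate in the scene view (holes at about 241,248 and 284,275; bar at about 262,252). In the side view it is the near plate, with its bar at about 274,230. The spare is behind it, bar at about 323,188 in the scene view. Next I'll measure roughly.

```bash
cat > h.py <<'E'
import cv2,numpy as np
def K(d): return np.array([[d['fx'],0,d['cx']],[0,d['fy'],d['cy']],[0,0,1.]])
def ray(d,p):
    R=cv2.Rodrigues(np.array(d['rvec'],float))[0];t=np.array(d['tvec'],float)
    v=R.T@np.linalg.inv(K(d))@np.array([p[0],p[1],1.]);return -R.T@t,v/np.linalg.norm(v)
def onz(d,p,z):
    c,v=ray(d,p);return c+v*(z-c[2])/v[2]
def tri(d1,p1,d2,p2):
    (a,u),(b,v)=ray(d1,p1),ray(d2,p2)
    s=np.linalg.lstsq(np.c_[u,-v],b-a,rcond=None)[0]
    P,Q=a+s[0]*u,b+s[1]*v;return (P+Q)/2,np.linalg.norm(P-Q)
def ld(n): return dict(np.load(n))
E
python3 - <<'E'
from h import *
s,e=ld('pics/scene0.npz'),ld('pics/side0.npz')
a=cv2.resize(s['img'][165:305,205:375],None,fx=4,fy=4,interpolation=cv2.INTER_CUBIC)
b=cv2.resize(e['img'][160:275,215:325],None,fx=5,fy=5,interpolation=cv2.INTER_CUBIC)
cv2.imwrite('pics/sc.png',a[:,:,::-1]);cv2.imwrite('pics/ec.png',b[:,:,::-1])
print(tri(s,(262,250),e,(274,230)))
for p in [(241,248),(284,275)]:print(onz(s,p,.041))
print(onz(s,(323,188),.06))
E
```

```text
(array([0.4612605 , 0.12943498, 0.05645873]), np.float64(0.008158108880909164))
[0.50743094 0.13632777 0.041     ]
[0.40835734 0.13547158 0.041     ]
[ 0.47651735 -0.0730069   0.06      ]
```

View pics/sc.png

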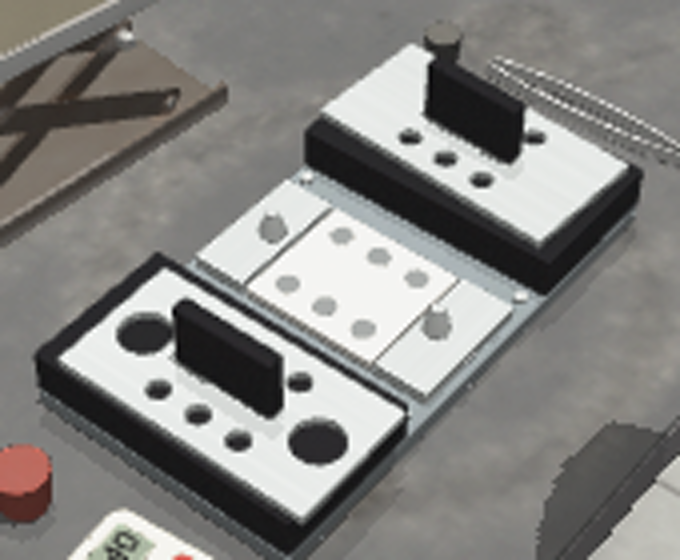

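View pics/ec.png

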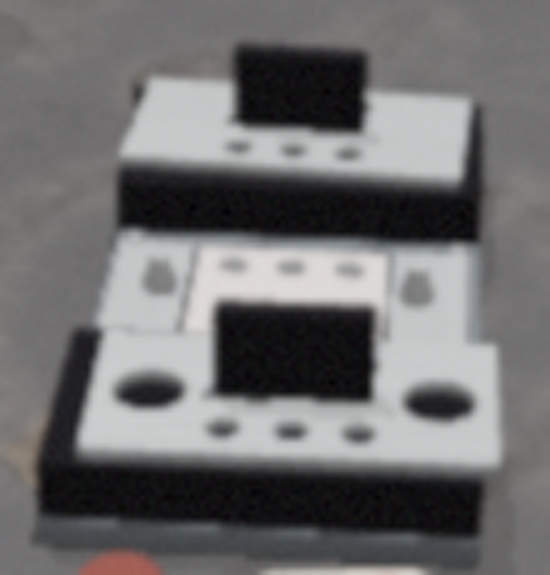

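The mask is on the +y ledge at about (0.46, 0.136). I'm moving the wrist camera over the fixture, with the tool yaw turned so the fingers close along y.

{"method": "step_arm", "body": {
  "targets": [
    {"travel": [0.16,0.5,0.06],"angular": [0,0,-0.58],"gripper": 1},
    {"travel": [0.16,0.5,0.06],"angular": [0,0,-0.58],"gripper": 1},
    {"travel": [0.16,0.5,0.06],"angular": [0,0,-0.58],"gripper": 1},
    {"travel": [0.16,0.5,0.06],"angular": [0,0,-0.58],"gripper": 1},
    {"travel": [0.16,0.5,0.06],"angular": [0,0,-0.58],"gripper": 1},
    {"travel": [0.16,0.5,0.06],"angular": [0,0,-0.58],"gripper": 1},
    {"travel": [0.32,1.0,0.12],"angular": [0,0,-0.58],"gripper": 1},
    {"travel": [0.32,1.0,0.12],"angular": [0,0,-0.58],"gripper": 1},
    {"travel": [0.32,1.0,0.12],"angular": [0,0,-0.58],"gripper": 1},
    {"travel": [0.32,1.0,0.12],"angular": [0,0,-0.58],"gripper": 1}
  ]
}}

```text
t: 1.1
tool_pos: [0.4231, -0.0877, 0.288]
tool_rot: [3.141, -0.01, 0.0]
contact_force: [1.8, -1.5, 0.2]
opening: 0.0854
grip_force: 0.0
```

{"method": "step_arm", "body": {
  "targets": [
    {"travel": [0.0,0.0,0],"angular": [0,0,0],"gripper": 1},
    {"travel": [0,0,0],"angular": [0,0,0],"gripper": 1},
    {"travel": [0,0,0],"angular": [0,0,0],"gripper": 1},
    {"travel": [0,0,0],"angular": [0,0,0],"gripper": 1}
  ]
}}

```text
t: 1.5
tool_pos: [0.4227, -0.091, 0.2875]
tool_rot: [-3.141, 0.013, 0.001]
contact_force: [-0.8, -0.0, -0.5]
opening: 0.0857
grip_force: 0.0
```

Run:
```python
from station import ctrl
from h import *
o=ctrl.get_obs();print(o['t'],o['q'],o['tool_pos'],o['tool_rot'],o['contact_force'])
d=ctrl.get_image('wrist');np.savez('pics/w0.npz',**d)
cv2.imwrite('pics/w0.png',d['img'][:,:,::-1]);print(ray(d,(280,210)))
```

```text
1.5 [-3.84324790e-01 -4.58795092e-01  1.96032346e+00 -2.40564453e-04
  1.64094900e+00  1.19493042e+00] [ 0.42269562 -0.09098707  0.28754696] [-3.14145874e+00  1.33130146e-02  1.43032348e-03] [-0.77451937 -0.01160459 -0.45388784]
(array([ 0.50258839, -0.09261171,  0.42990577]), array([-0.32233997,  0.01401097, -0.94652028]))
```

View pics/w0.png

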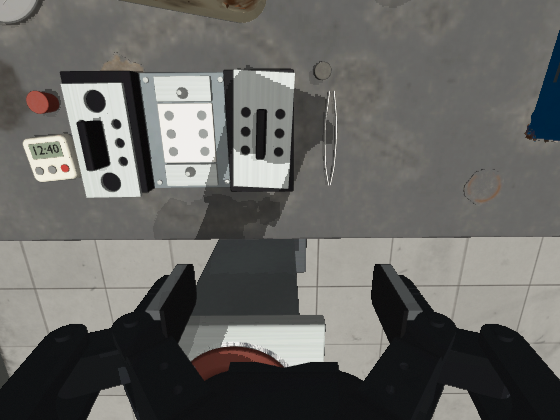

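The wrist view (image up = +x, left = +y) shows everything. The mask is at the left, holes at about (95,101) and (111,182), bar at about (93,146). The pins are at about (182,92) and (190,172), and the spare is at about (262,130). Now a second viewpoint, over the mask.

{"method": "step_arm", "body": {
  "targets": [
    {"travel": [0.04,0.35,0],"angular": [0,0,0],"gripper": 1},
    {"travel": [0.04,0.35,0],"angular": [0,0,0],"gripper": 1},
    {"travel": [0.04,0.35,0],"angular": [0,0,0],"gripper": 1},
    {"travel": [0.04,0.35,0],"angular": [0,0,0],"gripper": 1},
    {"travel": [0.04,0.35,0],"angular": [0,0,0],"gripper": 1},
    {"travel": [0.04,0.35,0],"angular": [0,0,0],"gripper": 1},
    {"travel": [0.04,0.35,0],"angular": [0,0,0],"gripper": 1},
    {"travel": [0.04,0.35,0],"angular": [0,0,0],"gripper": 1}
  ]
}}

```text
t: 2.35
tool_pos: [0.4473, 0.1186, 0.288]
tool_rot: [3.141, -0.014, -0.0]
contact_force: [0.2, -0.2, -0.4]
opening: 0.0858
grip_force: 0.0
```

Run:
```python
from station import ctrl
from h import *
o=ctrl.get_obs();print(o['t'],o['q'],o['tool_pos'],o['tool_rot'])
d=ctrl.get_image('wrist');np.savez('pics/w1.npz',**d)
a=cv2.resize(d['img'],None,fx=10/7,fy=10/7,interpolation=cv2.INTER_CUBIC)
cv2.imwrite('pics/w1.png',a[:,:,::-1])
def blobs(d,lo=20,hi=1500):
    g=cv2.cvtColor(d['img'],cv2.COLOR_RGB2GRAY)[:260]
    for th,nm in ((75,'dark'),(185,'grey')):
        m=(g<th).astype(np.uint8)
        n,l,s,c=cv2.connectedComponentsWithStats(m)
        for i in range(1,n):
            if lo<s[i,4]<hi: print(nm,s[i],c[i].round(1))
for n in('w0','w1'):print(n);blobs(ld(f'pics/{n}.npz'))
```

```text
2.35 [ 9.84008330e-02 -3.76701932e-01  1.90065490e+00 -4.26411308e-04
  1.61784386e+00  1.67786443e+00] [0.44731389 0.11859973 0.2879664 ] [ 3.14111838e+00 -1.36439717e-02 -2.50379855e-04]
w0
dark [  6   0  38  25 159] [29.7 13.4]
dark [164   0  35   7 175] [181.    2.5]
dark [224   0  33  10 206] [240.1   3.1]
dark [313  61   9  19  46] [315.5  70.2]
dark [244  65  50   7 164] [268.9  68.9]
dark [  0  68  14  12 109] [ 5.5 72.7]
dark [144  72  30   1  30] [158.5  72. ]
dark [ 0 83  9  7 29] [ 3.2 85.5]
dark [ 39  89  22  25 302] [ 51.6 100.2]
dark [ 84  90  21  22 338] [ 94.7 100.5]
dark [ 0 96 15 16 98] [  6.6 102.6]
dark [241 107  10  10  79] [245.4 111.7]
dark [  6 109  11  10  59] [ 11.7 112.2]
dark [256 109  11  50 511] [260.7 132.9]
dark [275 109  10  10  77] [279.9 113.5]
dark [112 119   9  10  60] [116.4 123.4]
dark [  77  120   33   51 1187] [ 93.1 144. ]
dark [326 120   7  24 149] [328.8 132.3]
dark [241 127   9  10  72] [245.1 131.2]
dark [275 129   9   9  69] [279. 133.]
dark [116 138   8   9  51] [119.8 142.3]
dark [241 146   9   9  66] [245.  149.7]
dark [274 147   9  
[... 2200 characters left out ...]
ark [251 175   8   8  53] [254.6 178.7]
dark [283 175   9   8  54] [286.8 178.4]
grey [343 106  11  12  89] [347.8 112. ]
grey [410 127  11  10  87] [415.  131.4]
grey [ 421  126   33   54 1210] [435.9 151.7]
grey [359 129   9   9  62] [362.5 133.2]
grey [407 145  10  11  83] [411.7 150. ]
grey [357 147   9   9  60] [361.4 150.9]
grey [187 159  33  18 463] [203.3 167. ]
grey [325 165   9   8  56] [329.2 168.3]
grey [356 164   9   9  59] [360.2 167.9]
grey [404 164  10   9  74] [408.5 168. ]
grey [282 174  10  10  77] [286.8 178.6]
grey [216 181   8   8  54] [219.5 184.3]
grey [190 183   9   8  55] [193.9 186.7]
grey [203 182   9   8  54] [206.7 185.6]
grey [339 183  11  11  77] [343.8 187.4]
```

View pics/w1.png

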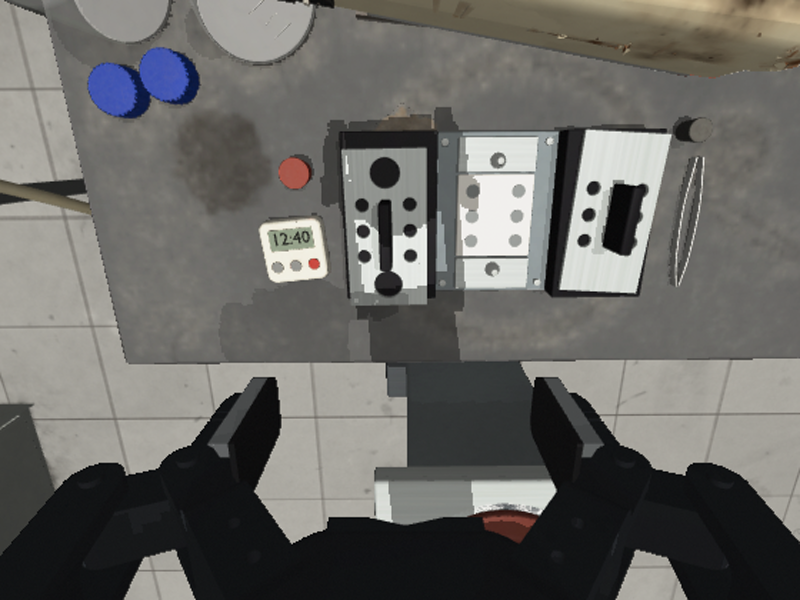

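The second view is right above the mask. Its holes are at (268.9,120.5) and about (272,198) full-res, and its openings are clean. I'll triangulate the holes, openings, wells and pins.

Run:
```python
from h import *
a,b=ld('pics/w0.npz'),ld('pics/w1.npz');k=1/(10/7)
pp={'holeF':((94.5,100.6),(268.9,120.5)),'holeN':((110.7,181.6),(271.8,198)),
'opF':((115.9,123.7),(286.4,142.4)),'opM':((119.4,142.6),(286.4,160.7)),'opN':((122.7,161),(286.8,178.4)),
'wFl':((168.5,115.1),(473*k,191*k)),'wFr':((201.1,114.9),(362.5,133.2)),'wMr':((202.8,133.2),(361.4,150.9)),'wNr':((204.4,150.9),(360.2,167.9)),'wNl':((173,151.1),(329.2,168.3)),
'pinF':((182.4,92.7),(347.8,112)),'pinN':((190.4,171.1),(343.8,187.4)),
'spN':((245,149.7),(408.3,167.6)),'spF':((245.4,111.7),(414.7,131.1))}
for n,(p,q) in pp.items():
    P,e=tri(a,p,b,q);print(n,P.round(4),round(e,4),'z.041',onz(b,q,.041)[:2].round(4),'z.019',onz(b,q,.019)[:2].round(4))
for p in [(252.9,143.1),(286.4,142.4),(253.8,161.4),(286.4,160.7),(254.6,178.7),(286.8,178.4)]:print('op',onz(b,p,.041).round(4))
# dark bar contour in w1 and w0
for d,r in((b,(255,130,285,215)),(a,(70,115,112,175))):
    g=cv2.cvtColor(d['img'],cv2.COLOR_RGB2GRAY);x0,y0,x1,y1=r
    for y in range(y0,y1,5):
        xs=np.where(g[y,x0:x1]<35)[0]+x0
        if len(xs):print(y,xs.min(),xs.max(),len(xs),end=' | ')
    print()
```

```text
holeF [0.5107 0.1349 0.0398] 0.0 z.041 [0.5108 0.1348] z.019 [0.5099 0.1358]
holeN [0.4112 0.1333 0.0403] 0.0007 z.041 [0.4118 0.1333] z.019 [0.4052 0.1342]
opF [0.4839 0.1135 0.0404] 0.0004 z.041 [0.4842 0.1135] z.019 [0.4817 0.1133]
opM [0.4608 0.1136 0.0397] 0.0002 z.041 [0.4612 0.1136] z.019 [0.4575 0.1134]
opN [0.4378 0.1133 0.0401] 0.0003 z.041 [0.4381 0.1133] z.019 [0.4331 0.113 ]
wFl [0.4927 0.0548 0.0204] 0.0002 z.041 [0.4943 0.058 ] z.019 [0.4925 0.0546]
wFr [0.4927 0.0134 0.0188] 0.0001 z.041 [0.4946 0.019 ] z.019 [0.4928 0.0135]
wMr [0.4697 0.0133 0.0189] 0.0 z.041 [0.4728 0.0189] z.019 [0.4697 0.0133]
wNr [0.4467 0.0133 0.0188] 0.0001 z.041 [0.4511 0.0189] z.019 [0.4468 0.0133]
wNl [0.4466 0.0553 0.0185] 0.0002 z.041 [0.4509 0.0587] z.019 [0.4466 0.0554]
pinF [0.5196 0.0343 0.0194] 0.0001 z.041 [0.5199 0.0387] z.019 [0.5195 0.0343]
pinN [0.4199 0.0344 0.02  ] 0.0002 z.041 [0.4254 0.0386] z.019 [0.4197 0.0342]
spN [ 0.4506 -0.0435  0.0395] 0.0001 z.041 [ 0.4509 -0.0429] z.019 [ 0.4466 -0.0519]
spF [ 0.4964 -0.0462  0.0393] 0.0 z.041 [ 0.4966 -0.0454] z.019 [ 0.4948 -0.0546]
op [0.4837 0.1555 0.041 ]
op [0.4842 0.1135 0.041 ]
op [0.4607 0.1552 0.041 ]
op [0.4612 0.1136 0.041 ]
op [0.4381 0.1551 0.041 ]
op [0.4381 0.1133 0.041 ]
130 266 271 6 | 140 255 284 9 | 145 255 284 11 | 150 265 273 9 | 155 265 273 9 | 160 265 284 11 | 165 266 273 8 | 170 266 273 8 | 175 266 273 2 | 180 266 273 2 | 185 266 273 2 | 200 277 280 4 | 205 267 277 11 | 
120 82 82 1 | 125 77 101 25 | 130 78 102 25 | 135 80 103 24 | 140 81 104 24 | 145 82 105 23 | 150 83 106 23 | 155 84 107 23 | 160 85 108 23 | 165 86 107 20 |
```

Run:
```python
from h import *
a,b=ld('pics/w0.npz'),ld('pics/w1.npz')
for p,q in (((77,120),(265.5,139.5)),((86,169),(265.8,189))):
    print([x for x in tri(a,p,b,q)])
for p in((269.5,140),(269.5,165),(269.8,185)):print(onz(b,p,.077))
```

```text
[array([0.49056189, 0.13769839, 0.07518206]), np.float64(0.0016688938735770495)]
[array([0.43412205, 0.13864558, 0.07653569]), np.float64(0.0011322145435984916)]
[0.49098281 0.13297947 0.077     ]
[0.46243589 0.13362839 0.077     ]
[0.43852368 0.13381589 0.077     ]
```

{"method": "step_arm", "body": {
  "targets": [
    {"travel": [0.023,0.026,-0.08],"angular": [0,0,0.027],"gripper": 0.5},
    {"travel": [0.023,0.026,-0.16],"angular": [0,0,0.027],"gripper": 0.5},
    {"travel": [0.023,0.026,-0.22],"angular": [0,0,0.027],"gripper": 0.5},
    {"travel": [0.023,0.026,-0.25],"angular": [0,0,0.027],"gripper": 0.5},
    {"travel": [0.023,0.026,-0.26],"angular": [0,0,0.027],"gripper": 0.5},
    {"travel": [0.023,0.026,-0.26],"angular": [0,0,0.027],"gripper": 0.5},
    {"travel": [0.023,0.026,-0.26],"angular": [0,0,0.027],"gripper": 0.5}
  ]
}}

```text
t: 3.1
tool_pos: [0.4621, 0.1355, 0.1338]
tool_rot: [-3.141, -0.023, -0.004]
contact_force: [0.0, -0.3, 0.3]
opening: 0.0429
grip_force: 0.0
```

Bar top measured at z ≈ 0.076, with its centre at about (0.462, 0.1337). I'm descending and gripping.

{"method": "step_arm", "body": {
  "targets": [
    {"travel": [-0.001,-0.003,-0.05],"angular": [0,0,0],"gripper": 0.5},
    {"travel": [-0.001,-0.003,-0.09],"angular": [0,0,0],"gripper": 0.5},
    {"travel": [-0.001,-0.003,-0.12],"angular": [0,0,0],"gripper": 0.5},
    {"travel": [-0.001,-0.003,-0.135],"angular": [0,0,0],"gripper": 0.5},
    {"travel": [-0.001,-0.003,-0.142],"angular": [0,0,0],"gripper": 0.5},
    {"travel": [-0.001,-0.003,-0.142],"angular": [0,0,0],"gripper": 0.5},
    {"travel": [-0.001,-0.003,-0.142],"angular": [0,0,0],"gripper": 0.5}
  ]
}}

```text
t: 3.8
tool_pos: [0.4615, 0.1342, 0.0483]
tool_rot: [-3.141, -0.024, -0.004]
contact_force: [0.2, 1.2, -0.2]
opening: 0.0429
grip_force: 0.0
```

{"method": "step_arm", "body": {
  "squeeze": 40,
  "targets": [
    {"travel": [0,0,0],"angular": [0,0,0],"gripper": 0.3},
    {"travel": [0,0,0],"angular": [0,0,0],"gripper": 0.2},
    {"travel": [0,0,0],"angular": [0,0,0],"gripper": 0.15},
    {"travel": [0,0,0],"angular": [0,0,0],"gripper": 0.1},
    {"travel": [0,0,0],"angular": [0,0,0],"gripper": 0},
    {"travel": [0,0,0],"angular": [0,0,0],"gripper": 0},
    {"travel": [0,0,0],"angular": [0,0,0],"gripper": 0},
    {"travel": [0,0,0],"angular": [0,0,0],"gripper": 0}
  ]
}}

```text
t: 4.6
tool_pos: [0.4607, 0.1342, 0.0474]
tool_rot: [-3.141, -0.024, -0.001]
contact_force: [-1.2, -0.1, 5.3]
opening: 0.0091
grip_force: 39.6
```

Gripped at 9 mm. I'm sliding it across the fixture to over the nest, taking up only about 1 mm to unload.

{"method": "step_arm", "body": {
  "targets": [
    {"travel": [0,0,0.0015],"angular": [0,0,0],"gripper": 0},
    {"travel": [0.002,-0.02,0.0015],"angular": [0,0,-0.003],"gripper": 0},
    {"travel": [0.004,-0.045,0.0015],"angular": [0,0,-0.006],"gripper": 0},
    {"travel": [0.007,-0.075,0.0015],"angular": [0,0,-0.009],"gripper": 0},
    {"travel": [0.009,-0.105,0.0015],"angular": [0,0,-0.012],"gripper": 0},
    {"travel": [0.012,-0.135,0.0015],"angular": [0,0,-0.015],"gripper": 0},
    {"travel": [0.0145,-0.157,0.0015],"angular": [0,0,-0.015],"gripper": 0},
    {"travel": [0.0145,-0.166,0.0015],"angular": [0,0,-0.015],"gripper": 0},
    {"travel": [0.0145,-0.166,0.0015],"angular": [0,0,-0.015],"gripper": 0},
    {"travel": [0.0145,-0.166,0.0015],"angular": [0,0,-0.015],"gripper": 0}
  ]
}}

```text
t: 5.6
tool_pos: [0.4687, 0.0347, 0.0474]
tool_rot: [-3.141, -0.006, 0.001]
contact_force: [0.1, 1.2, -2.2]
opening: 0.0094
grip_force: 39.0
```

Run:
```python
from station import ctrl
from h import *
o=ctrl.get_obs();print(o['t'],o['tool_pos'],o['tool_rot'],o['contact_force'],o['opening'])
for n in('scene','side'):
    d=ctrl.get_image(n);np.savez(f'pics/{n}1.npz',**d)
    c=d['img'][165:305,205:375] if n=='scene' else d['img'][160:275,215:325]
    c=cv2.resize(c,(560,460),interpolation=cv2.INTER_CUBIC)
    L=c if n=='scene' else cv2.hconcat([L[:,:400] if 0 else cv2.resize(L,(400,460)),cv2.resize(c,(400,460))])
cv2.imwrite('pics/over.png',L[:,:,::-1])
```

```text
5.6 [0.46865137 0.03470687 0.04740718] [-3.14125071e+00 -5.70064866e-03  1.22057464e-03] [ 0.13446327  1.19049946 -2.1846934 ] 0.00944846845429255
```

View pics/over.png

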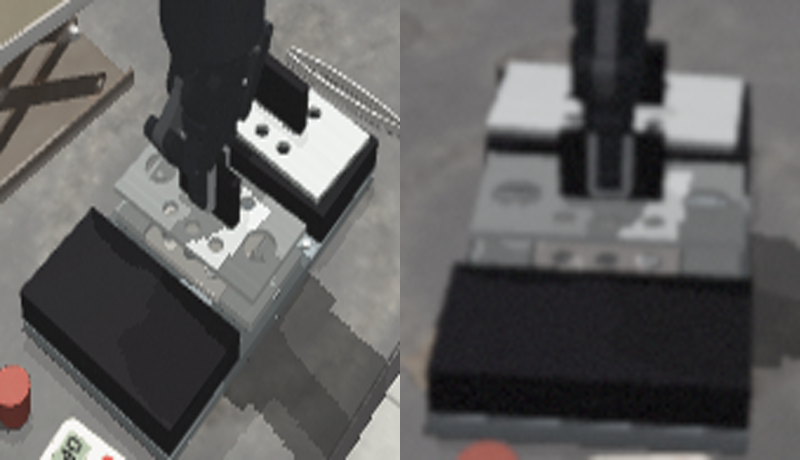

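The mask is held level over the nest, with a pin visible inside each large hole (scene crop about 160,165 and 262,245). I'm lowering it to the seats.

{"method": "step_arm", "body": {
  "targets": [
    {"travel": [0.001,0,-0.004],"angular": [0,0,0],"gripper": 0},
    {"travel": [0.001,0,-0.008],"angular": [0,0,0],"gripper": 0},
    {"travel": [0.001,0,-0.012],"angular": [0,0,0],"gripper": 0},
    {"travel": [0.001,0,-0.016],"angular": [0,0,0],"gripper": 0},
    {"travel": [0.001,0,-0.02],"angular": [0,0,0],"gripper": 0},
    {"travel": [0.001,0,-0.023],"angular": [0,0,0],"gripper": 0},
    {"travel": [0.001,0,-0.025],"angular": [0,0,0],"gripper": 0},
    {"travel": [0.001,0,-0.0265],"angular": [0,0,0],"gripper": 0},
    {"travel": [0.001,0,-0.0265],"angular": [0,0,0],"gripper": 0}
  ]
}}

```text
t: 6.6
tool_pos: [0.4696, 0.0345, 0.0318]
tool_rot: [-3.142, -0.006, 0.0]
contact_force: [0.3, 0.2, -0.6]
opening: 0.009
grip_force: 39.0
```

{"method": "step_arm", "body": {
  "targets": [
    {"travel": [0,0,-0.001],"angular": [0,0,0],"gripper": 0},
    {"travel": [0,0,-0.0015],"angular": [0,0,0],"gripper": 0},
    {"travel": [0,0,-0.0015],"angular": [0,0,0],"gripper": 0}
  ]
}}

```text
t: 6.9
tool_pos: [0.4698, 0.0345, 0.0314]
tool_rot: [3.142, 0.006, 0.0]
contact_force: [-1.0, 0.4, 1.5]
opening: 0.0094
grip_force: 39.5
```

On the seats: the vertical force changed sign. I'm opening partway and rising straight up.

{"method": "step_arm", "body": {
  "targets": [
    {"travel": [0,0,0],"angular": [0,0,0],"gripper": 0.15},
    {"travel": [0,0,0],"angular": [0,0,0],"gripper": 0.2},
    {"travel": [0,0,0],"angular": [0,0,0],"gripper": 0.3},
    {"travel": [0,0,0],"angular": [0,0,0],"gripper": 0.35},
    {"travel": [0,0,0],"angular": [0,0,0],"gripper": 0.35},
    {"travel": [0,0,0],"angular": [0,0,0],"gripper": 0.35}
  ]
}}

```text
t: 7.5
tool_pos: [0.4696, 0.0345, 0.031]
tool_rot: [3.142, 0.006, -0.0]
contact_force: [0.1, -0.2, 0.4]
opening: 0.0298
grip_force: 0.0
```

{"method": "step_arm", "body": {
  "targets": [
    {"travel": [0,0,0.02],"angular": [0,0,0],"gripper": 0.35},
    {"travel": [0,0,0.06],"angular": [0,0,0],"gripper": 0.35},
    {"travel": [0,0,0.12],"angular": [0,0,0],"gripper": 0.35},
    {"travel": [0,0,0.2],"angular": [0,0,0],"gripper": 0.35},
    {"travel": [0,0,0.28],"angular": [0,0,0],"gripper": 0.35},
    {"travel": [0,0,0.36],"angular": [0,0,0],"gripper": 0.35},
    {"travel": [0,0,0.42],"angular": [0,0,0],"gripper": 0.35},
    {"travel": [0,0,0.42],"angular": [0,0,0],"gripper": 0.35},
    {"travel": [0,0,0.42],"angular": [0,0,0],"gripper": 0.35}
  ]
}}

```text
t: 8.4
tool_pos: [0.47, 0.0345, 0.2848]
tool_rot: [3.141, 0.006, 0.005]
contact_force: [0.6, -0.4, -0.9]
opening: 0.0299
grip_force: 0.0
```

Run:
```python
from station import ctrl
from h import *
o=ctrl.get_obs();print(o['t'],o['tool_pos'],o['contact_force'],o['dq'].round(3) if hasattr(o['dq'],'round') else o['dq'])
d=ctrl.get_image('wrist');np.savez('pics/w2.npz',**d)
e=ctrl.get_image('side');np.savez('pics/side2.npz',**e)
A=cv2.resize(d['img'][60:260,150:450],(480,320),interpolation=cv2.INTER_CUBIC)
B=cv2.resize(e['img'][160:275,215:325],(306,320),interpolation=cv2.INTER_CUBIC)
cv2.imwrite('pics/end.png',cv2.hconcat([A,B])[:,:,::-1])
g=cv2.cvtColor(d['img'],cv2.COLOR_RGB2GRAY)[:260]
for th in (75,150):
    n,l,s,c=cv2.connectedComponentsWithStats((g<th).astype(np.uint8))
    for i in range(1,n):
        if 30<s[i,4]<900 and 190<c[i][0]<400 and 60<c[i][1]<240: print(th,s[i],c[i].round(1),onz(d,c[i],.025)[:2].round(4))
```

```text
8.4 [0.47002405 0.03450237 0.28481359] [ 0.59427958 -0.40935854 -0.86454012] [-0.001  0.028  0.059 -0.    -0.004 -0.001]
75 [293  98  26  14 126] [310.7 106.2] [ 5.509e-01 -3.000e-04]
75 [343 148   8   8  53] [346.6 151.9] [ 0.4945 -0.049 ]
75 [280 150   8  48 343] [283.1 173. ] [0.4661 0.0339]
75 [355 150  29  50 848] [366.9 173.5] [ 0.4659 -0.078 ]
75 [341 166   8   8  49] [344.5 169.9] [ 0.4706 -0.0478]
75 [339 184   8   8  48] [342.3 187.2] [ 0.4469 -0.0463]
150 [278 126  11  12  94] [282.9 131.6] [0.5199 0.0343]
150 [276 128  18  15  58] [285.2 138.7] [0.5111 0.0314]
150 [263 148  10  10  77] [267.4 152.8] [0.4929 0.0546]
150 [273 149  16  50 481] [282.5 171.7] [0.4678 0.0347]
150 [295 148  10  10  49] [299.1 152.2] [0.4938 0.0131]
150 [343 148   9   9  71] [346.9 152.1] [ 0.4942 -0.0493]
150 [340 166  10   9  69] [344.6 170.1] [ 0.4703 -0.0479]
150 [298 183   6   9  33] [300.8 187.7] [0.446  0.0098]
150 [338 184   9   8  62] [342.2 187.5] [ 0.4465 -0.0462]
150 [278 201  11  10  81] [282.6 205.2] [0.4211 0.0344]
150 [274 204  20  12  45] [283.6 211.2] [0.4124 0.033 ]
```

View pics/end.png

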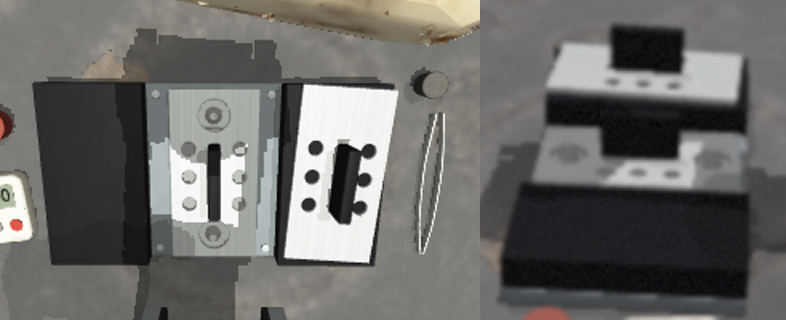

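The mask lies square in the nest with both pins concentric in its large holes, at (213,115) and (213,233) in the picture. The spare hasn't moved and the gripper is clear, so I'm handing the job in.

```bash
python3 -c "
from station import ctrl
print(ctrl.finish_job())"
```

```text
the job is handed in; nothing more can be done
None
```

The mask was slid across by its grip and let go on the pins, lying flat and square over the white tile in the last pictures; the spare was left untouched, and I handed the job in at about 8.5 s (no verdict was returned).

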